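# Count the score dial up to five

## Task

The car race on the playroom table was won with five points: count the right-hand wheel of the beech score board (right as seen from the robot) up to five, flicking its scalloped edge round with a fingertip click by click until five dots stand square in its window, without going past five or back past nought. Only touch: do not pick up or tip the board or shove it out of its place, and leave the left-hand wheel on its two dots. Leave the car, the dice, the peg doll and the vase where they are, and finish with the hand clear.

Things in the scene. Friction and masses are not known exactly. Their poses are not given: they have to be found in the camera images.
- score_board: Loose beech score board, 0.9 kg, on rubber feet, 100 (x) x 280 (y) x 34 mm high: two wooden cogged wheels lie flat between its base and cover. Origin: centre of its underside. z up, x away from its front edge (on the robot's side), y from the right-hand to the left-hand wheel. It slides if pushed with more than about 4 N.
- right_axle (a point): Axis of the right-hand wheel, half-way up it (20 mm above the table), 12 mm in front (-x) of the board's centre and 67.5 mm to its right (-y). Axes as the board. The wheel is 14 mm thick: a disc of 41 mm radius with eight round lobes, 45 degrees apart, each of 8 mm radius centred 52 mm from the axis (tips at 60 mm).
- right_rim (a point): Fixed point of the board on the lobe circle straight in front (-x) of the right-hand axis, 52 mm from it, 20 mm above the table. The board's front edge is 38 mm in front of the axis, so here the rim sticks out over the bare table, open from above, below and the front. On a click this point is in the middle of a valley, with a lobe 22.5 degrees to either side; the next lobes are under the cover.
- right_wheel (a joint): Turn of the right-hand wheel, rad, anticlockwise from above. A sprung ball holds it on clicks 0.785 rad apart: value = 0.785 x dots in its window (five = 3.927). Starts on 0 to 3 dots. Pushing its front lobes to the right (-y of the board) counts up, with 1 to 2 N at a lobe. Past half-way it snaps to the next click by itself; let go before, it falls back.
- right_window (a point): Centre of the right-hand wheel's window, a 19.5 mm square opening in the top face of the cover, 34 mm above the table, 30 mm behind the axis. The dark dots (5 mm, as on dice, nought to seven) seen in it are those on the wheel's upper face, 7 mm lower.
- left_wheel (a joint): Angle of the left-hand wheel, the same as the right-hand one and 135 mm to its left (+y of the board). It stands on two dots (1.571) and must stay there.
- car_mid (a point): Red wooden toy car, loose, 105 x 63 x 51 mm; point at its middle, 25 mm up. Lies beyond the board's left-hand end.
- die_a_mid (a point): Beech die, loose, 25 mm cube; its centre. Lies in front of the board's left-hand wheel.
- die_b_mid (a point): Second beech die, loose, 25 mm cube; its centre. Lies beyond the board's right-hand end.
- doll_mid (a point): Plain wooden peg doll, loose, 27 mm wide, 58 mm high; its middle. Stands behind the board.
- vase_mid (a point): White ceramic dolls' vase, loose, 62 mm wide, 88 mm high; its middle. Stands left of the board.

How it is judged:
On the way:
1. a finger pushes the score board's wheel (contact force between the fingers and score_board above 0.3 N), for 0.02 s.
At the end, for the whole second after the job is handed in: The right-hand wheel rests on its five-dot click (3.927 rad, within 0.15 rad), the left-hand wheel on its two-dot click (within 0.2 rad); the board lies flat, within 20 mm of where it started (value of joint right_wheel between 3.77699 and 4.07699 rad and value of joint left_wheel between 1.3708 and 1.7708 rad and velocity of joint right_wheel between -0.2 and 0.2 rad/s and distance of score_board from where it was at the start of the episode below 0.02 m and angle between score_board's own z axis and vertical below 0.05 rad); the robot touches nothing.
It fails at once if the right-hand wheel is turned more than half a click past five dots (value of joint right_wheel above 4.35896 rad).
It fails at once if the right-hand wheel is turned back below nought (value of joint right_wheel below -0.471239 rad).
It fails at once if the left-hand wheel is turned half a click or more from its two dots (value of joint left_wheel above 1.96349 rad or value of joint left_wheel below 1.1781 rad).
It fails at once if the score board is lifted, tipped, or shoved more than 25 mm (height (world z) of score_board above 0.006 m or angle between score_board's own z axis and vertical above 0.08 rad or distance of score_board from where it was at the start of the episode above 0.025 m).
It fails at once if the car, a die, the doll or the vase is moved more than 15 mm (distance of any of car_mid, die_a_mid, die_b_mid, doll_mid, vase_mid from where it was at the start of the episode above 0.015 m).
It also fails if it takes over 56 s, if anything falls off the work surface, if the arm or the gripper's body presses on something with over 40 N, if the wrist force passes 120 N, or if a joint passes its speed limit or range.

## Robot

A 7-joint arm with a two-finger parallel gripper is mounted at the origin on the work surface. World frame = base frame: x ahead of the robot, y to its left, z up, the work surface at z = 0. Lengths are in m, angles in rad, forces in N, time in s.
With the tool pointing down it reaches from about 0.425 to 0.925 m from the base axis. Payload 6.8 kg.
Tool frame: the origin (TCP) lies at the centre of the arm's flange, where the gripper is bolted on; the fingertips stand 173 mm ahead of it and the grasp point (between the pads) lies 155 mm ahead of it (finger_overhang is the distance from the TCP to the fingertips, in m); y points along the fingers, z is the direction in which the jaws open and shut, and the axes are right-handed (so a half turn about y gives the same grasp; the last joint's range is limited). The gripper opens to 85 mm and grips with 20 to 120 N. Pads are 22 mm wide; open, the fingers measure 114 mm over their backs; the gripper's body (76 mm by 85 mm) begins 54 mm behind the grasp point. The pads swing forward as they close: fully open they stand 13 mm farther back than shut.
Start: joints at [-1.37, 0.477, 0.022, 1.555, -0.011, 1.109, -0.083], TCP at [0.205, 0.643, 0.405] pointing down, gripper open.
Joint ranges: [-2.96, 2.96], [-0.34, 2.1], [-1.41, 1.46], [0.24, 2.44], [-1.37, 4.51], [0.17, 1.92], [-2.96, 2.96]. Speed limits (rad/s): [2.39, 2.39, 3.14, 3.14, 3.14, 3.14, 3.14].

## Interface

Orientations are given as a rotation vector (axis times angle).
In Python, from bench import get_obs, grab_frame, hand_in, finger_overhang gives the robot as it stands. The module is installed in compiled form; this text tells all that it offers.
- The arm moves only by the shell command python3 -m jog 'ROWS' [FORCE]. ROWS is JSON, a list of rows, each a list of 3 entries, a list of its own where there are three numbers: the shift along the tool's x, y, z in cm, then the turn about the tool's y in rad, then the gripper command: -1 is fully open, 1 is shut, values between are in proportion. In form: [[[x, y, z], twist, gripper], ...]. A call has 1 to 10 rows; each row is the pose to reach, as a shift and turn from the pose commanded when the call began, along the tool's axes at that moment; what a row does not reach only later rows make up. A row lasts 1/8 s, in which the tool goes at most 62.5 mm and 10.7 degrees, less where a joint would pass 70% of its speed; a pose out of reach is approached as far as the arm can. A call with a gripper value outside its range is refused whole. The fingers move at their own pace and stop on an object; FORCE is the grip in N (left out, the last holds). Time passes only in rows, so rows that repeat a pose let the fingers close. It gives the time, the measured TCP pose, the force and the opening at its end, in the units of the state.
- get_obs(): the state, without advancing time (a new reading comes with each control period).
- grab_frame(name): name is "scene" or "side" or "wrist"; returns a dict with "image" (400x640x3 uint8, blue, green, red), "fx", "fy", "cx", "cy" (pixels), "distortion" ([k1, k2, p1, p2, k3] as OpenCV has them; the pictures are not rectified), "origin" and "rotation" of the camera in the world. Camera axes: x right, y up, looking along -z (the intrinsics and any distortion apply to the point x, -y, -z); pixel columns grow to the right and rows downward; lengths in m; the calibration is good to about 2 mm. A picture is of the moment at which its call begins. There is no depth.
- hand_in(): hands the job in, once; it reports no verdict.
The state is a dict: "clock": time; "joints": joint angles; "qvel": joint speeds; "tau": joint torques, N m; "tcp_pos": TCP position; "orientation": TCP orientation; "contact_force": force on the tool from outside, world axes, zero at the start; "moment": the same for the moment, N m; "grip_width": finger opening in m.
Only numpy, scipy, OpenCV 4.12 (cv2) and the standard library are available. Lean on these libraries where they do the work, as an engineer would, in place of code of your own. Each camera call takes 0.05 s, during which the arm holds its last target.

## Working session

There is one attempt and no reset: what is moved stays moved. The work goes in short steps, Python scripts to look and compute and a shell command to move; the robot and the scene stay as the last step left them, time stands still between calls to the robot, and variables do not carry over. Pictures are saved under pics/ and viewed, and the job is handed in when it is done.

```bash
mkdir -p pics; ls
python3 - <<'E'
from bench import get_obs, grab_frame, finger_overhang
import cv2, numpy as np, pickle
print(get_obs(), finger_overhang if not callable(finger_overhang) else finger_overhang())
for n in ["scene","side","wrist"]:
    f=grab_frame(n); cv2.imwrite(f"pics/{n}0.png",f["image"]); pickle.dump(f,open(f"{n}0.pkl","wb"))
    print(n,f["fx"],f["cx"],f["cy"],f["distortion"],f["origin"],np.round(f["rotation"],3).tolist())
E
```

```text
pics
{'clock': 0.0, 'joints': array([-1.37011397,  0.47776361,  0.02235086,  1.55647162, -0.01146916,
        1.10931334, -0.0830821 ]), 'qvel': array([-0.00053435, -0.00103261, -0.00127421,  0.00034051, -0.00014337,
       -0.00156193,  0.00088048]), 'tau': array([ 5.99228915e-04, -5.96460056e+01,  1.60813842e+00, -2.81198716e+01,
        1.25054520e-02,  9.18241072e-03, -7.56527982e-06]), 'tcp_pos': array([0.20504663, 0.6427988 , 0.40374162]), 'orientation': array([-1.55900757,  0.24245965, -0.24227979]), 'contact_force': array([-0.40770388,  0.54509984,  0.72301592]), 'moment': array([0.0100792 , 0.04806156, 0.0154998 ]), 'grip_width': 0.0856963241591651} 0.1734
scene 502.8728244595375 313.9774746392325 208.1310428004719 [-0.14068083  0.          0.          0.          0.        ] [1.49085702 0.29337499 0.77137324] [0.652, 0.795, 1.671]
side 378.15255812654084 319.2355143054063 201.90929556712877 [-0.07026757  0.          0.          0.          0.        ] [ 0.21712553 -0.43307192  0.52870317] [0.923, -0.314, -0.582]
wrist 353.55657571886525 323.8428468167121 197.40790899094648 [-0.03267291  0.          0.          0.          0.        ] [0.14142432 0.66267728 0.37360019] [-0.234, -0.168, 1.256]
```

View pics/scene0.png

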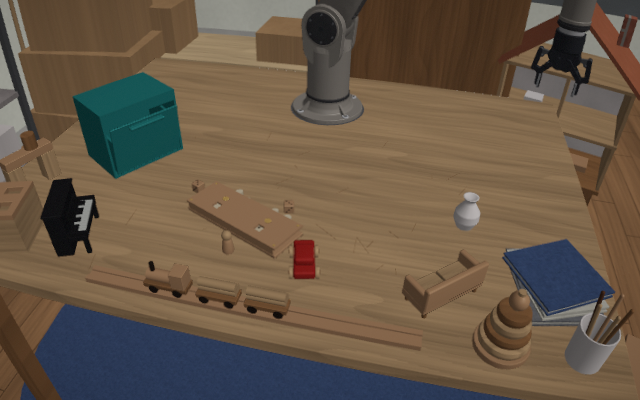

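View pics/side0.png

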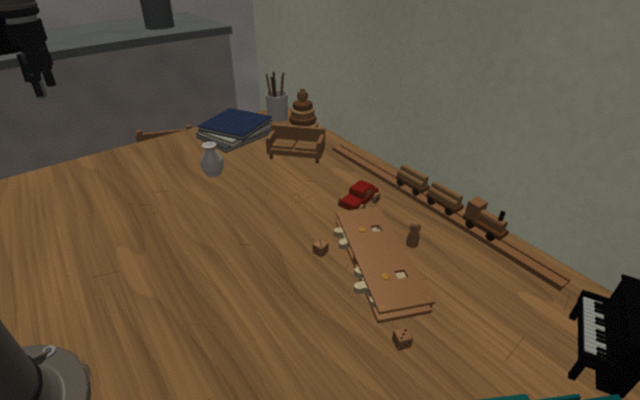

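View pics/wrist0.png

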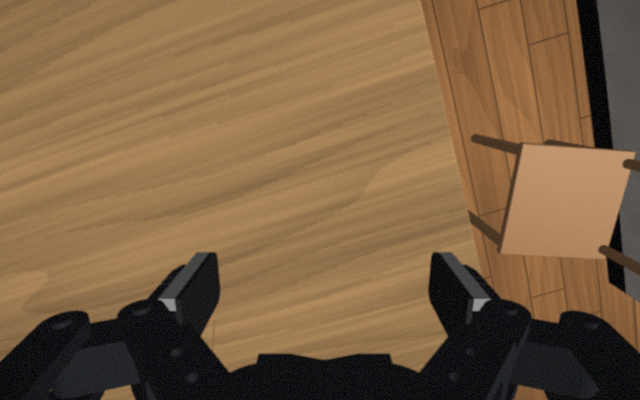

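The scene view shows the board around (245,215), with die_a at (288,205) and die_b at (198,186). The doll is at (227,242), the car at (304,258) and the vase at (467,212). In the side view the right wheel's lobes are near (360,285) and its window near (401,274).

```bash
cat > h.py <<'E'
import numpy as np, cv2, pickle
from scipy.spatial.transform import Rotation as R
def K(f): return np.array([[f["fx"],0,f["cx"]],[0,f["fy"],f["cy"]],[0,0,1.]])
def rot(f):
    r=np.array(f["rotation"],float); return r if r.shape==(3,3) else R.from_rotvec(r).as_matrix()
def ray(f,uv):
    p=cv2.undistortPoints(np.array(uv,float).reshape(-1,1,2),K(f),np.array(f["distortion"])).reshape(-1,2)
    d=np.c_[p[:,0],-p[:,1],-np.ones(len(p))]
    return np.array(f["origin"]),d@rot(f).T
def onz(f,uv,z):
    o,d=ray(f,uv); return o+d*((z-o[2])/d[:,2])[:,None]
def proj(f,P):
    c=(np.atleast_2d(P)-np.array(f["origin"]))@rot(f); c=c*[1,-1,-1]
    return cv2.projectPoints(c,np.zeros(3),np.zeros(3),K(f),np.array(f["distortion"]))[0].reshape(-1,2)
E
python3 - <<'E'
import pickle,cv2
for n,(a,b,c,d) in dict(side=(290,180,190,150),scene=(170,160,190,120)).items():
    f=pickle.load(open(n+"0.pkl","rb"))
    cv2.imwrite(f"pics/{n}0z.png",cv2.resize(f["image"][b:b+d,a:a+c],None,fx=4,fy=4,interpolation=cv2.INTER_CUBIC))
E
```

```text
(no output)
```

View pics/side0z.png

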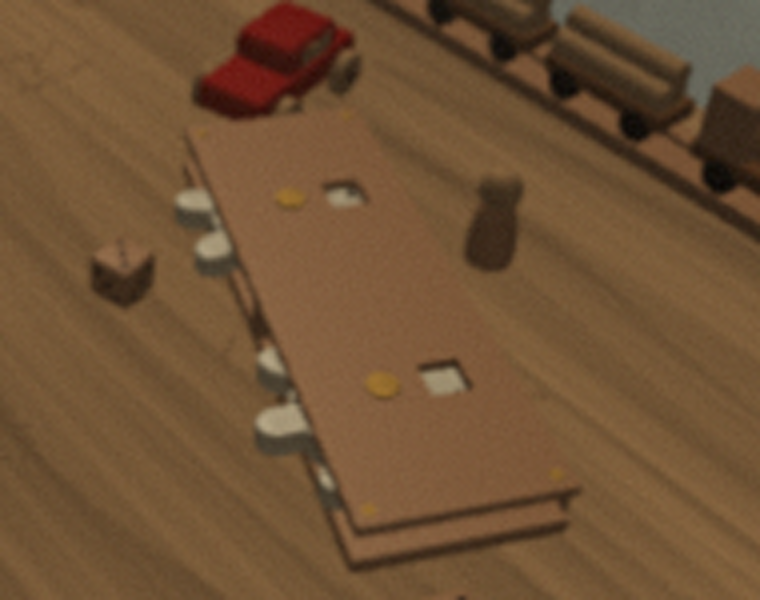

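View pics/scene0z.png

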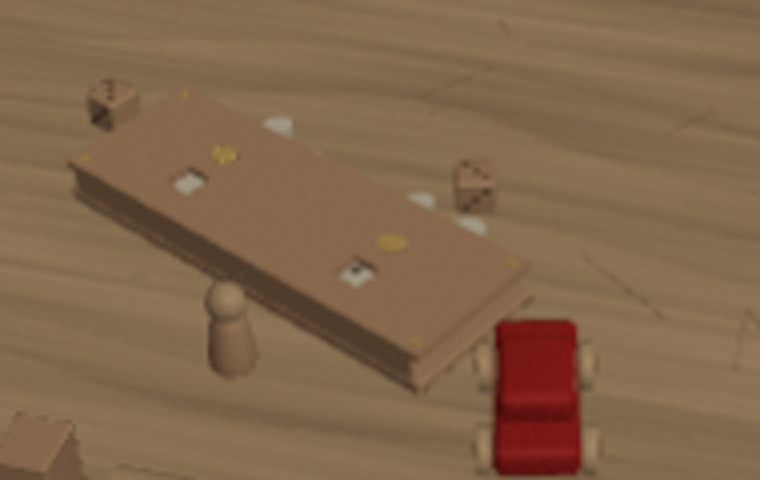

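```bash
cat > m.py <<'E'
from h import *
def Z(l,a,b): return np.array([[a+x/4,b+y/4] for x,y in l])
s=pickle.load(open("side0.pkl","rb")); c=pickle.load(open("scene0.pkl","rb"))
# order LF,LB,RB,RF, left axle cap, right cap
loc=np.array([[-.05,.14],[.05,.14],[.05,-.14],[-.05,-.14],[-.012,.0675],[-.012,-.0675]])
ps=Z([(187,130),(355,112),(578,488),(358,528),(291,198),(381,384)],290,180)
pc=Z([(528,265),(412,358),(72,165),(185,92),(392,243),(224,155)],170,160)
for f,p in((s,ps),(c,pc)):
    w=onz(f,p,.034)[:,:2]; print(w.round(4).tolist())
    A=np.c_[loc[:,0]+1j*loc[:,1],np.ones(6)]; z=w[:,0]+1j*w[:,1]
    x=np.linalg.lstsq(A,z,rcond=None)[0]; print("pose",x[1],abs(x[0]),np.angle(x[0]),"res",abs(A@x-z).round(4))
    for n,l in(("axle",-.012-.0675j),("rim",-.064-.0675j)): print(n,x[1]+np.exp(1j*np.angle(x[0]))*l)
print("die_a",onz(s,Z([(123,272)],290,180),.0125),onz(c,Z([(474,188)],170,160),.0125))
print("die_b",onz(s,[(402,338)],.0125),onz(c,Z([(112,106)],170,160),.0125))
E
python3 m.py
```

```text
[[0.6478, 0.0769], [0.7347, 0.0351], [0.6238, -0.2157], [0.535, -0.1755], [0.6547, -0.0008], [0.5992, -0.1233]]
pose (0.636120820861756-0.06882509175075213j) 0.9829971152549531 -0.42134525631691955 res [0.0002 0.003  0.0015 0.0012 0.0035 0.0016]
axle (0.5975636274872502-0.12551365178786159j)
rim (0.5501115697465032-0.10424625382363431j)
[[0.6526, 0.0807], [0.7423, 0.0395], [0.6314, -0.2084], [0.5437, -0.1705], [0.6531, 0.0006], [0.5991, -0.1227]]
pose (0.6406063047360288-0.06505324471392909j) 0.9763954082621211 -0.41445047946816876 res [0.0018 0.0021 0.0018 0.0029 0.0033 0.0047]
axle (0.6024408796974149-0.12200629846543523j)
rim (0.5548433170375816-0.10106657476039939j)
die_a [[0.56469115 0.02363248 0.0125    ]] [[0.56629037 0.0247617  0.0125    ]]
die_b [[ 0.54188737 -0.22332138  0.0125    ]] [[ 0.54229391 -0.22403309  0.0125    ]]
```

Both views agree to about 5 mm, so I'm averaging them: yaw −0.418, axle about (0.600, −0.124). The right window looks blank (0 dots), which I'll check with the wrist camera. Next I'll work out the move to hover in front of the board.

```bash
cat > go.py <<'E'
from h import *
from bench import get_obs
AX=np.array([.600,-.124]); YAW=-.418
def bw(x,y): # board coords rel. right axle (mm) -> world
    c,s=np.cos(YAW),np.sin(YAW); return AX+np.array([[c,-s],[s,c]])@np.array([x,y])/1000
def report(tx,ty,tz):
    """tip target: board mm rel axle, tip height mm"""
    o=get_obs(); M=R.from_rotvec(o["orientation"]).as_matrix()
    tgt=np.r_[bw(tx,ty),.1734+tz/1000]
    d=M.T@(tgt-o["tcp_pos"])*100
    c,s=np.cos(YAW),np.sin(YAW)
    print("clock",o["clock"],"tcp",o["tcp_pos"].round(4),"F",o["contact_force"].round(2),"w",round(o["grip_width"],4))
    print("tool axes cols",M.round(3).tolist()); print("shift cm",d.round(2))
    bx=np.array([c,s,0])
    # twist about tool y to align tool z with +-board x
    for sg in(1,-1):
        v=M.T@(sg*bx); print("twist",sg,round(np.arctan2(v[0],v[2]),3))
    tip=o["tcp_pos"]+M[:,1]*.1734; q=np.array([[c,s],[-s,c]])@(tip[:2]-AX)*1000
    print("tip in board frame mm",q.round(1),"z",round(tip[2]*1000,1))
    print("board axes in tool (per cm): x",(M.T@bx).round(3),"y",(M.T@[-s,c,0]).round(3))
if __name__=="__main__":
    import sys; report(*map(float,sys.argv[1:4]))
E
python3 go.py -90 40 150
```

```text
clock 0.15 tcp [0.2051 0.6429 0.404 ] F [ 0.32  0.61 -0.2 ] w 0.0857
tool axes cols [[0.953, -0.0, 0.304], [-0.304, -0.001, 0.953], [0.0, -1.0, -0.001]]
shift cm [ 52.42   8.14 -56.09]
twist 1 1.68
twist -1 -1.462
tip in board frame mm [-672.2  540.3] z 230.6
board axes in tool (per cm): x [ 0.994  0.    -0.109] y [ 0.109 -0.001  0.994]
```

```bash
python3 -m jog '[[[4,0,-4.3],-0.15,1],[[8,0,-8.6],-0.3,1],[[12,1,-12.9],-0.45,1],[[16,1,-17.1],-0.6,1],[[20,2,-21.4],-0.75,1],[[24,2,-25.7],-0.9,1],[[28,3,-30],-1.05,1],[[32,3,-34.2],-1.2,1],[[36,3,-38.5],-1.35,1],[[40,3,-42.8],-1.462,1]]' 20; python3 go.py -90 40 150
```

```text
clock: 1.4
tcp_pos: [0.4566, 0.1122, 0.3748]
orientation: [-1.377, -0.9, 0.9]
contact_force: [1.3, 1.0, -0.6]
grip_width: -0.0
clock 1.4 tcp [0.4566 0.1122 0.3748] F [ 1.28  0.95 -0.61] w -0.0
tool axes cols [[0.401, 0.0, -0.916], [0.916, 0.0, 0.401], [0.0, -1.0, -0.0]]
shift cm [-11.84   5.14 -13.63]
twist 1 -3.136
twist -1 0.005
tip in board frame mm [-226.9  157.7] z 201.4
board axes in tool (per cm): x [-0.005  0.    -1.   ] y [ 1.     0.    -0.005]
```

```bash
python3 -m jog '[[[-4,1,-4.5],0,1],[[-8,2,-9],0,1],[[-11.8,3,-13.6],0,1],[[-11.8,3,-13.6],0,1]]'; python3 go.py -90 40 60
python3 - <<'E'
from bench import grab_frame
import cv2,pickle
f=grab_frame("wrist"); cv2.imwrite("pics/wrist1.png",f["image"]); pickle.dump(f,open("wrist1.pkl","wb")); print(f["origin"],f["rotation"])
E
```

```text
clock: 1.9
tcp_pos: [0.5332, -0.0543, 0.3439]
orientation: [-1.383, -0.889, 0.892]
contact_force: [-0.3, 1.5, 1.0]
grip_width: -0.0001
clock 1.9 tcp [ 0.5332 -0.0543  0.3439] F [-0.26  1.51  0.97] w -0.0001
tool axes cols [[0.413, -0.001, -0.911], [0.911, -0.002, 0.413], [-0.003, -1.0, -0.0]]
shift cm [ 0.37 11.05  0.07]
twist 1 3.134
twist -1 -0.008
tip in board frame mm [-89.3  36.1] z 170.5
board axes in tool (per cm): x [ 0.008  0.    -1.   ] y [ 1.    -0.003  0.008]
[ 0.50594717 -0.1163865   0.3138645 ] [-0.0778976  -0.36135352  2.69636673]
```

View pics/wrist1.png

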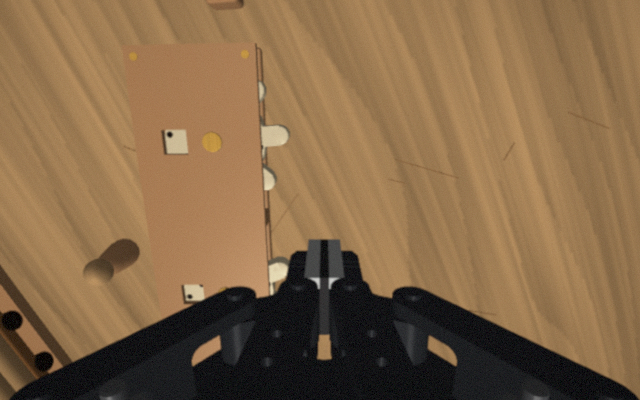

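Run:
```python
from h import *
f=pickle.load(open("wrist1.pkl","rb"))
cv2.imwrite("pics/wrist1z.png",cv2.resize(f["image"][40:310,110:310],None,fx=3,fy=3,interpolation=cv2.INTER_CUBIC)[:600] if 0 else cv2.resize(f["image"][40:240,110:310],None,fx=3,fy=3,interpolation=cv2.INTER_CUBIC))
```

```text
(no output)
```

View pics/wrist1z.png

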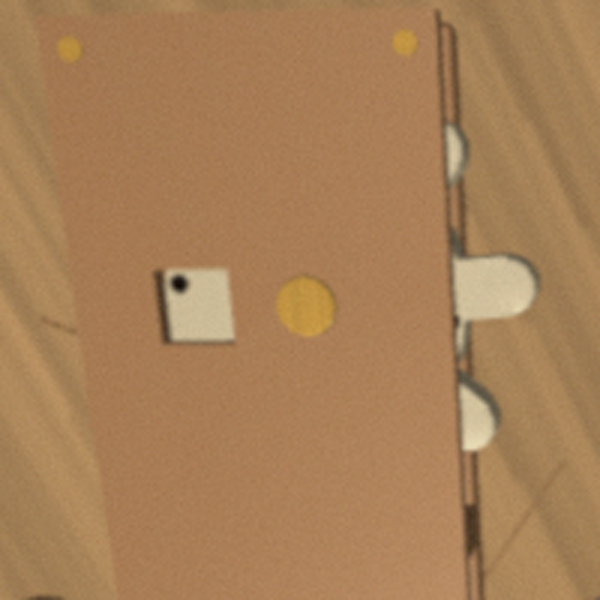

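The wrist view shows the right wheel off its click. One lobe is nearly straight ahead at (275,135), another at (268,180), and a single dot sits in the window's back-right corner at (170,134). I'll measure this before pushing anything.

```bash
cat > wheel.py <<'E'
from h import *
from bench import grab_frame
import sys
def measure(f,name=None):
    im=f["image"]; hsv=cv2.cvtColor(im,cv2.COLOR_BGR2HSV)
    brass=cv2.inRange(hsv,(17,120,120),(28,255,255)); white=cv2.inRange(hsv,(10,0,130),(40,75,255))
    n,l,st,ce=cv2.connectedComponentsWithStats(brass)
    P=[(ce[i],st[i,4]) for i in range(1,n) if 15<st[i,4]<900]
    print("brass",[(c.round(1).tolist(),int(a)) for c,a in P])
    n,l,st,ce=cv2.connectedComponentsWithStats(white)
    for i in range(1,n):
        if 40<st[i,4]<2000: print("white",ce[i].round(1),st[i].tolist(),onz(f,[ce[i]],.027)[0].round(4))
    return P,l
if __name__=="__main__":
    n=sys.argv[1]
    if len(sys.argv)>2: f=pickle.load(open(sys.argv[2],"rb"))
    else:
        f=grab_frame("wrist"); pickle.dump(f,open(n+".pkl","wb")); cv2.imwrite(f"pics/{n}.png",f["image"])
    P,_=measure(f)
    for c,a in P: print(c.round(1),onz(f,[c],.034)[0].round(4))
E
python3 wheel.py wrist1 wrist1.pkl
python3 - <<'E'
from h import *
f=pickle.load(open("wrist1.pkl","rb"))
def zz(x,y): return (110+x/3,40+y/3)
ax=onz(f,[zz(306,306)],.034)[0][:2]
caps=onz(f,[zz(68,49),zz(404,43)],.034)[:,:2]
v=caps[0]-caps[1]; yaw=np.arctan2(v[1],v[0]); print("axle",ax,"yaw from caps",yaw)
e=onz(f,[zz(443,60),zz(459,480)],.034)[:,:2]; v=e[1]-e[0]; yaw2=np.arctan2(v[1],v[0])-np.pi/2; print("yaw edge",yaw2)
c,s=np.cos(yaw2),np.sin(yaw2); B=np.array([[c,s],[-s,c]])
for n,p,z in(("lobe tip1",(538,285),.027),("lobe1 top",(505,255),.027),("lobe1 bot",(508,319),.027),("lobe2 tip",(499,417),.027),("lobe2 low",(480,450),.027),("lobe0 tip",(466,152),.027),("dot",(180,283),.027),("winTL",(155,270),.034),("winTR",(228,268),.034),("winBR",(235,342),.034),("winBL",(167,343),.034)):
    q=B@(onz(f,[zz(*p)],z)[0][:2]-ax)*1000; print(n,q.round(1),round(np.degrees(np.arctan2(q[1],abs(q[0]))),1),np.hypot(*q).round(1))
E
```

```text
brass [([28.2, 2.3], 18), ([49.5, 2.0], 24), ([72.5, 4.3], 38), ([149.1, 6.8], 56), ([251.9, 7.4], 41), ([323.8, 4.1], 18), ([342.9, 1.8], 18), ([361.9, 4.4], 26), ([392.3, 6.8], 31), ([425.3, 4.8], 22), ([449.1, 6.5], 31), ([526.8, 8.1], 50), ([565.8, 4.1], 52), ([607.3, 2.6], 21), ([618.6, 9.8], 34), ([61.2, 9.0], 42), ([468.7, 9.7], 34), ([488.8, 3.9], 20), ([499.6, 5.5], 18), ([548.1, 10.3], 48), ([96.6, 7.8], 40), ([136.6, 7.0], 16), ([278.8, 6.6], 17), ([307.0, 7.8], 16), ([462.3, 7.5], 16), ([4.8, 11.1], 30), ([32.9, 12.6], 66), ([567.8, 18.8], 148), ([49.2, 13.3], 33), ([121.7, 10.6], 26), ([285.5, 12.0], 16), ([351.4, 11.2], 16), ([385.0, 12.2], 27), ([404.7, 12.1], 30), ([511.1, 11.7], 18), ([250.3, 14.6], 40), ([391.7, 16.4], 24), ([152.9, 19.8], 22), ([193.1, 16.0], 24), ([203.1, 16.4], 17), ([311.6, 15.1], 20), ([459.9, 16.1], 18), ([473.5, 15.5], 31), ([486.3, 18.6], 35), ([591.4, 22.5], 50), ([605.6, 17.9], 55), ([88.8, 21.2], 60), ([211.3, 19.8], 20), ([498.1, 22.1], 88), ([518.1, 22.2], 52), ([634.0, 26.9], 47), ([67.5, 20.4], 21), ([133.8, 20.9], 28), ([445.6, 21.3]
[... 28230 characters left out ...]
9.5 353.4] [0.3503 0.2088 0.034 ]
[635.5 366.3] [0.3288 0.2362 0.034 ]
[620.5 372.7] [0.3443 0.237  0.034 ]
[  6.9 371.6] [ 0.897  -0.0128  0.034 ]
[609.2 373.5] [0.3551 0.2328 0.034 ]
[ 11.3 379.1] [ 0.8987 -0.0038  0.034 ]
[636.8 383.8] [0.3311 0.2587 0.034 ]
axle [ 0.59927067 -0.12446117] yaw from caps -0.4169822123631644
yaw edge -0.4303392363381351
lobe tip1 [-60.6  -5.1] -4.8 60.8
lobe1 top [-52.  -12.9] -14.0 53.5
lobe1 bot [-52.3   4.1] 4.4 52.5
lobe2 tip [-49.1  31.1] 32.4 58.2
lobe2 low [-43.6  40.6] 43.0 59.5
lobe0 tip [-42.5 -39.3] -42.8 57.9
dot [35.9 -5.3] -8.4 36.3
winTL [39.2 -9.3] -13.3 40.3
winTR [19.8 -9.8] -26.4 22.1
winBR [19.7  9.6] 25.9 21.9
winBL [38.1  9.9] 14.6 39.3
```

Measured in the board frame, the right wheel's lobes are at about −5° and +38°. The dot matches the back-left pip of the "2" turned back about 17°. So the wheel stands off-click, roughly 0.6 of the way from one to two. I'll lower the finger in front of the gap to the left of the front lobe and look again.

```bash
sed -i 's/^AX=.*/AX=np.array([.5993,-.1246]); YAW=-.42/' go.py; python3 go.py -90 17 12
```

```text
clock 1.95 tcp [ 0.5327 -0.0514  0.344 ] F [-0.08  1.27  0.36] w 0.0001
tool axes cols [[0.41, -0.001, -0.912], [0.912, -0.001, 0.41], [-0.001, -1.0, 0.001]]
shift cm [-2.24 15.87 -0.08]
twist 1 3.139
twist -1 -0.002
tip in board frame mm [-90.8  39.4] z 170.6
board axes in tool (per cm): x [ 0.002 -0.001 -1.   ] y [ 1.    -0.001  0.002]
```

```bash
python3 -m jog '[[[-1,5,0],0,1],[[-2.2,10,0],0,1],[[-2.2,14,0],0,1],[[-2.2,15.8,0],0,1],[[-2.2,15.8,0],0,1]]'; python3 go.py -57 17 12
cat > look.py <<'E'
from h import *
from bench import grab_frame
import sys
n=sys.argv[1]; cam=sys.argv[2]; b=[int(v) for v in sys.argv[3:7]]
f=grab_frame(cam); pickle.dump(f,open(n+".pkl","wb"))
k=min(800/b[2],600/b[3])
cv2.imwrite(f"pics/{n}.png",cv2.resize(f["image"][b[1]:b[1]+b[3],b[0]:b[0]+b[2]],None,fx=k,fy=k,interpolation=cv2.INTER_CUBIC)); print("k",k)
E
python3 look.py w2 wrist 0 0 640 400; python3 look.py s2 side 290 180 190 142
```

```text
clock: 2.58
tcp_pos: [0.5235, -0.0683, 0.1862]
orientation: [-1.376, -0.896, 0.898]
contact_force: [0.4, -0.1, 0.8]
grip_width: 0.0001
clock 2.575 tcp [ 0.5235 -0.0683  0.1862] F [ 0.42 -0.1   0.79] w 0.0001
tool axes cols [[0.404, -0.002, -0.915], [0.915, 0.001, 0.404], [-0.0, -1.0, 0.002]]
shift cm [-0.36  0.08 -3.52]
twist 1 -3.138
twist -1 0.004
tip in board frame mm [-92.5  20.4] z 12.8
board axes in tool (per cm): x [-0.004 -0.002 -1.   ] y [ 1.    -0.    -0.004]
k 1.25
k 4.2105263157894735
```

View pics/w2.png

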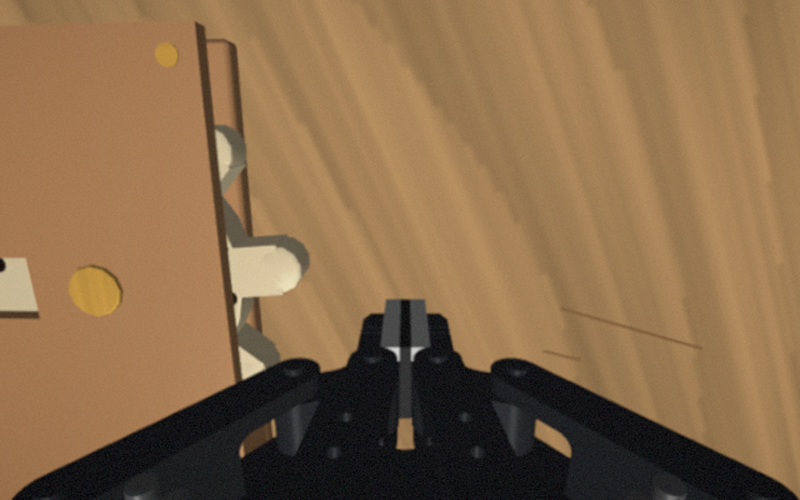

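View pics/s2.png

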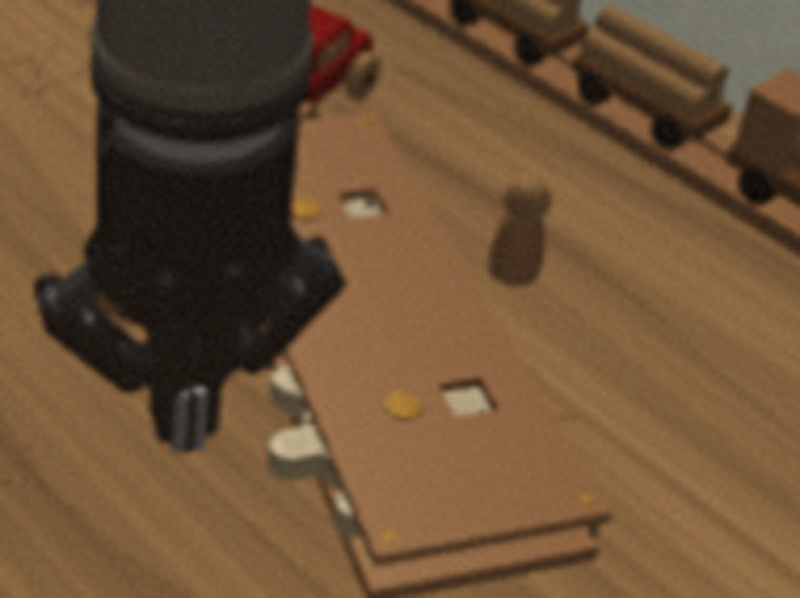

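The wheel hasn't moved. In the wrist view the front lobe is at (275,268) and the closed tip at (405,305), about 15 mm thick, beside the gap to the lobe's left. I'll raise it 4 mm for knuckle clearance, slide in and push right.

```bash
python3 -m jog '[[[0,-0.4,-1],0,1],[[0,-0.4,-2.2],0,1],[[0,-0.4,-3.0],0,1],[[0,-0.4,-3.5],0,1],[[0,-0.4,-3.5],0,1]]'; python3 go.py -57 5 16;python3 look.py w3 wrist 0 0 640 400
```

```text
clock: 3.3
tcp_pos: [0.5558, -0.0838, 0.1905]
orientation: [-1.378, -0.896, 0.896]
contact_force: [0.2, -0.3, -0.0]
grip_width: 0.0001
clock 3.3 tcp [ 0.5558 -0.0838  0.1905] F [ 0.18 -0.29 -0.02] w 0.0001
tool axes cols [[0.406, -0.0, -0.914], [0.914, -0.0, 0.406], [-0.0, -1.0, 0.0]]
shift cm [-1.45  0.12  0.07]
twist 1 -3.14
twist -1 0.002
tip in board frame mm [-56.3  19.5] z 17.1
board axes in tool (per cm): x [-0.002 -0.    -1.   ] y [ 1.    -0.    -0.002]
k 1.25
```

View pics/w3.png

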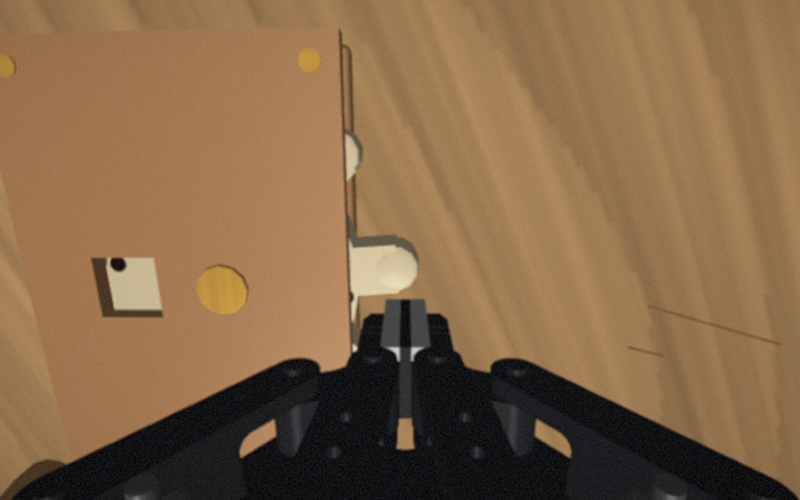

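The finger is just left of the front lobe and overlaps it well in depth. Now I'll push right slowly.

```bash
python3 -m jog '[[[-0.3,0,0],0,1],[[-0.6,0,0],0,1],[[-0.9,0,0],0,1],[[-1.2,0,0],0,1],[[-1.2,0,0],0,1]]'; python3 go.py -57 5 16;python3 look.py w4 wrist 0 0 640 400
```

```text
clock: 3.98
tcp_pos: [0.5503, -0.095, 0.1906]
orientation: [-1.378, -0.895, 0.896]
contact_force: [-0.7, -1.0, 0.3]
grip_width: 0.0
clock 3.975 tcp [ 0.5503 -0.095   0.1906] F [-0.67 -1.    0.32] w 0.0
tool axes cols [[0.406, -0.001, -0.914], [0.914, -0.0, 0.406], [-0.0, -1.0, 0.001]]
shift cm [-0.21  0.12  0.02]
twist 1 -3.14
twist -1 0.002
tip in board frame mm [-56.9   7. ] z 17.2
board axes in tool (per cm): x [-0.002 -0.001 -1.   ] y [ 1.    -0.    -0.002]
k 1.25
```

View pics/w4.png

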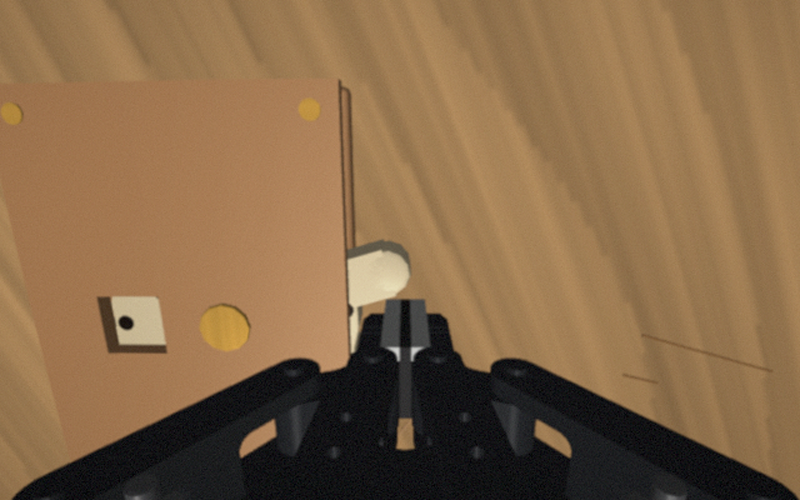

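```bash
python3 -m jog '[[[-0.3,0,0],0,1],[[-0.6,0,0],0,1],[[-0.6,0,0],0,1]]'; python3 go.py -57 5 16;python3 look.py w5 wrist 0 0 640 400
```

```text
clock: 4.4
tcp_pos: [0.5483, -0.1004, 0.1907]
orientation: [-1.379, -0.896, 0.896]
contact_force: [-0.0, -1.3, -0.2]
grip_width: -0.0003
clock 4.4 tcp [ 0.5483 -0.1004  0.1907] F [-0.02 -1.34 -0.16] w -0.0003
tool axes cols [[0.406, 0.0, -0.914], [0.914, -0.0, 0.406], [-0.0, -1.0, -0.0]]
shift cm [0.37 0.13 0.05]
twist 1 -3.14
twist -1 0.002
tip in board frame mm [-56.5   1.2] z 17.3
board axes in tool (per cm): x [-0.002  0.    -1.   ] y [ 1.    -0.    -0.002]
k 1.25
```

View pics/w5.png

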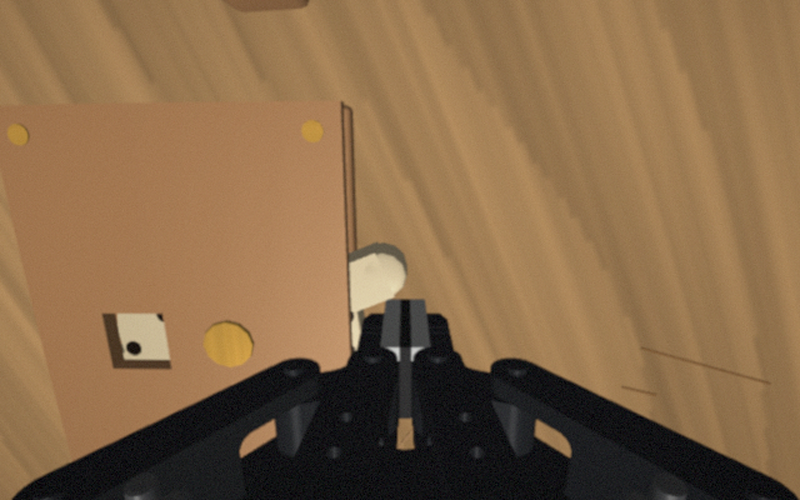

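A second dot is appearing in the window's front-right corner, near (160,317), so this is the "2". I'll pull back and check that it sits on its click.

```bash
python3 -m jog '[[[0,0,1],0,1],[[0,0,2],0,1],[[0,0,2.5],0,1],[[1,0,2.5],0,1],[[2,0,2.5],0,1]]'; python3 go.py -57 42 16;python3 look.py w6 wrist 0 0 640 400
```

```text
clock: 5.08
tcp_pos: [0.5343, -0.0707, 0.1909]
orientation: [-1.378, -0.897, 0.896]
contact_force: [-0.0, -0.5, -1.0]
grip_width: 0.0004
clock 5.075 tcp [ 0.5343 -0.0707  0.1909] F [-0.03 -0.51 -0.99] w 0.0004
tool axes cols [[0.405, 0.001, -0.914], [0.914, 0.0, 0.405], [0.001, -1.0, -0.001]]
shift cm [ 1.92  0.15 -2.44]
twist 1 -3.139
twist -1 0.003
tip in board frame mm [-81.2  22.8] z 17.5
board axes in tool (per cm): x [-0.003  0.001 -1.   ] y [ 1.     0.001 -0.003]
k 1.25
```

View pics/w6.png

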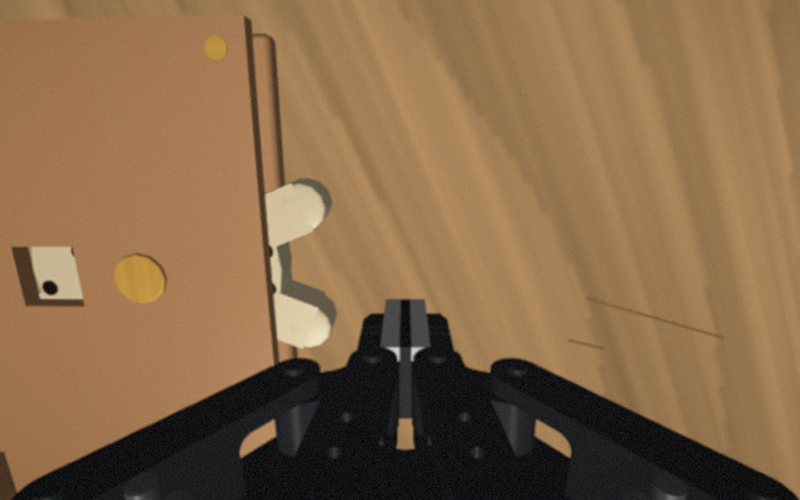

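```bash
cat > ang.py <<'E'
from h import *
import sys
# args: pkl, axle u v, then lobe-centre pts (picture px at k=1.25)
f=pickle.load(open(sys.argv[1]+".pkl","rb")); v=np.array(list(map(float,sys.argv[2:]))).reshape(-1,2)/1.25
a=onz(f,[v[0]],.034)[0][:2]; print("axle",a.round(4)); c,s=np.cos(-.42),np.sin(-.42)
for p in v[1:]:
    q=np.array([[c,s],[-s,c]])@(onz(f,[p],.027)[0][:2]-a)*1000; print(q.round(1),"ang",np.degrees(np.arctan2(q[1],abs(q[0]))).round(1),"r",np.hypot(*q).round(1))
E
python3 ang.py w6 139 279 300 207 304 319 50 288
```

```text
axle [ 0.6006 -0.1245]
[-49.4 -21.2] ang -23.2 r 53.8
[-48.5  16.1] ang 18.4 r 51.1
[35.2  5.9] ang 9.5 r 35.7
```

The wheel is on two dots, with lobes at −23° and +18° and the dot near +9°, and the board is unmoved. Next is a full stroke on the left-front lobe.

```bash
python3 -m jog '[[[1,0,0],0,1],[[2.1,0,0],0,1],[[2.1,0,0],0,1],[[2.1,0,-1.2],0,1],[[2.1,0,-2.4],0,1],[[2.1,0,-2.4],0,1],[[1.6,0,-2.4],0,1],[[1.2,0,-2.4],0,1],[[0.8,0,-2.4],0,1],[[0.4,0,-2.4],0,1]]'; python3 go.py -57 2 16;python3 look.py w7 wrist 0 0 640 400
```

```text
clock: 6.38
tcp_pos: [0.5566, -0.0776, 0.1905]
orientation: [-1.377, -0.896, 0.897]
contact_force: [-0.0, 2.0, -0.1]
grip_width: 0.0002
clock 6.375 tcp [ 0.5566 -0.0776  0.1905] F [-0.03  1.96 -0.08] w 0.0002
tool axes cols [[0.405, -0.001, -0.914], [0.914, 0.0, 0.405], [0.0, -1.0, 0.001]]
shift cm [-2.36  0.11 -0.11]
twist 1 -3.139
twist -1 0.003
tip in board frame mm [-58.3  25.6] z 17.1
board axes in tool (per cm): x [-0.003 -0.001 -1.   ] y [ 1.     0.    -0.003]
k 1.25
```

View pics/w7.png

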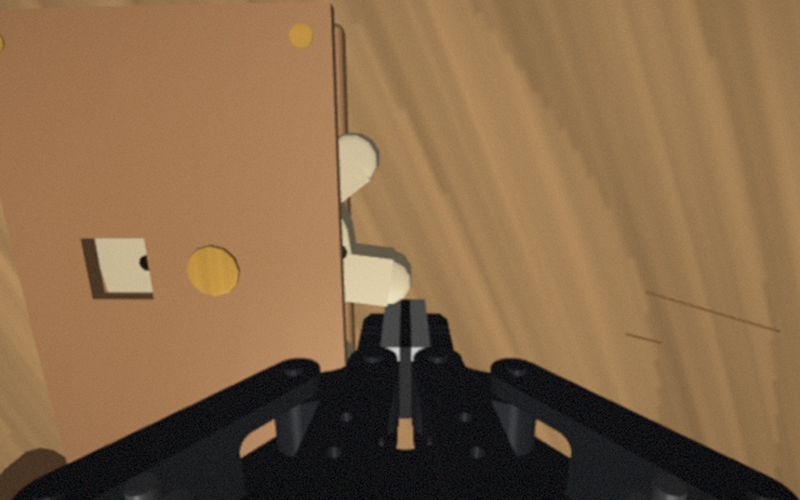

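The lobe is following the finger and the dots are moving left. I'll finish the stroke, back out and look.

```bash
python3 -m jog '[[[-0.5,0,0],0,1],[[-1,0,0],0,1],[[-1.5,0,0],0,1],[[-2,0,0],0,1],[[-2.4,0,0],0,1],[[-2.4,0,0],0,1],[[-2.4,0,1.2],0,1],[[-2.4,0,2.4],0,1],[[-1.4,0,2.4],0,1],[[-0.4,0,2.4],0,1]]'; python3 go.py -57 42 16;python3 look.py w8 wrist 0 0 640 400
```

```text
clock: 7.68
tcp_pos: [0.5342, -0.0705, 0.1909]
orientation: [-1.378, -0.897, 0.896]
contact_force: [-0.8, 0.3, 0.7]
grip_width: -0.0002
clock 7.675 tcp [ 0.5342 -0.0705  0.1909] F [-0.81  0.29  0.71] w -0.0002
tool axes cols [[0.405, 0.001, -0.914], [0.914, 0.0, 0.405], [0.001, -1.0, -0.001]]
shift cm [ 1.91  0.15 -2.46]
twist 1 -3.139
twist -1 0.003
tip in board frame mm [-81.4  22.9] z 17.5
board axes in tool (per cm): x [-0.003  0.001 -1.   ] y [ 1.     0.001 -0.003]
k 1.25
```

View pics/w8.png

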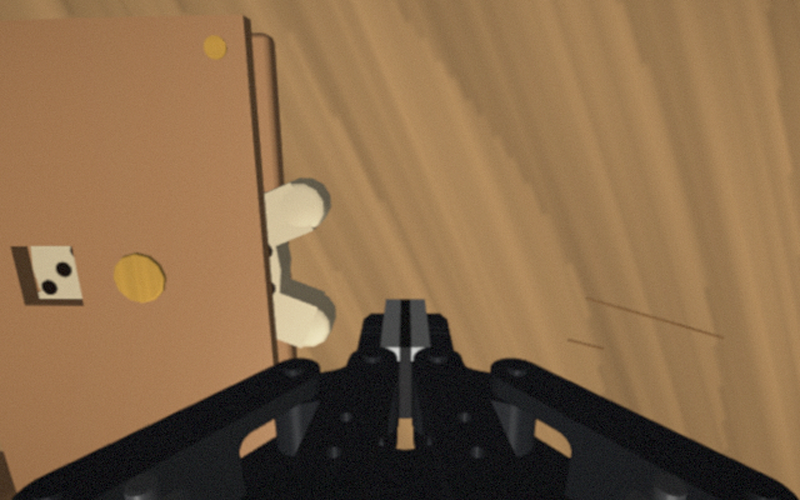

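Three dots are now in the window at (50,288), (64,269) and (73,250), and the wheel is on its click. I'll repeat the stroke for four.

```bash
python3 -m jog '[[[1,0,0],0,1],[[2.1,0,0],0,1],[[2.1,0,0],0,1],[[2.1,0,-1.2],0,1],[[2.1,0,-2.4],0,1],[[2.1,0,-2.4],0,1],[[1.6,0,-2.4],0,1],[[1.2,0,-2.4],0,1],[[0.8,0,-2.4],0,1],[[0.4,0,-2.4],0,1]]' && python3 -m jog '[[[-0.5,0,0],0,1],[[-1,0,0],0,1],[[-1.5,0,0],0,1],[[-2,0,0],0,1],[[-2.4,0,0],0,1],[[-2.4,0,0],0,1],[[-2.4,0,1.2],0,1],[[-2.4,0,2.4],0,1],[[-1.4,0,2.4],0,1],[[-0.4,0,2.4],0,1]]'; python3 go.py -57 42 16;python3 look.py w9 wrist 0 0 640 400
```

```text
clock: 8.98
tcp_pos: [0.5564, -0.0774, 0.1904]
orientation: [-1.377, -0.896, 0.897]
contact_force: [0.2, 1.6, -0.2]
grip_width: 0.0
clock: 10.22
tcp_pos: [0.5341, -0.0706, 0.1909]
orientation: [-1.378, -0.897, 0.896]
contact_force: [-0.0, 0.5, 0.3]
grip_width: -0.0002
clock 10.225 tcp [ 0.5341 -0.0706  0.1909] F [-0.03  0.47  0.26] w -0.0002
tool axes cols [[0.405, 0.001, -0.914], [0.914, 0.0, 0.405], [0.001, -1.0, -0.001]]
shift cm [ 1.92  0.15 -2.46]
twist 1 -3.139
twist -1 0.003
tip in board frame mm [-81.4  22.9] z 17.5
board axes in tool (per cm): x [-0.003  0.001 -1.   ] y [ 1.     0.001 -0.003]
k 1.25
```

View pics/w9.png

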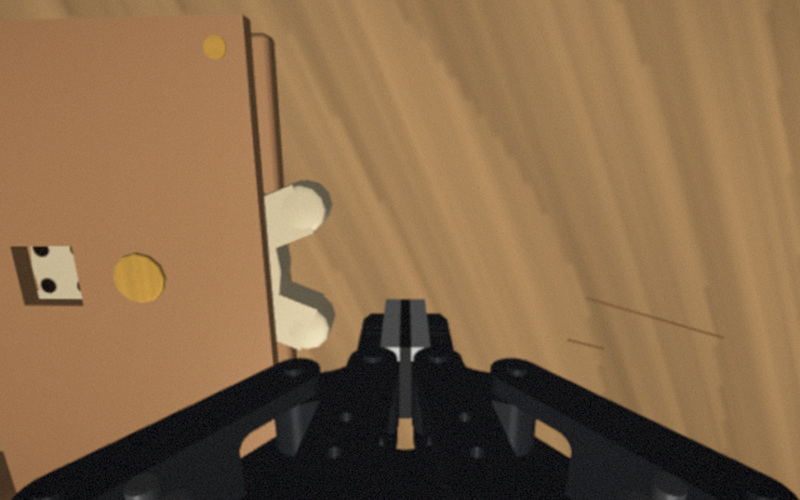

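Four dots are showing and the board is unmoved. One more stroke takes it to five.

```bash
python3 -m jog '[[[1,0,0],0,1],[[2.1,0,0],0,1],[[2.1,0,0],0,1],[[2.1,0,-1.2],0,1],[[2.1,0,-2.4],0,1],[[2.1,0,-2.4],0,1],[[1.6,0,-2.4],0,1],[[1.2,0,-2.4],0,1],[[0.8,0,-2.4],0,1],[[0.4,0,-2.4],0,1]]' && python3 -m jog '[[[-0.5,0,0],0,1],[[-1,0,0],0,1],[[-1.5,0,0],0,1],[[-2,0,0],0,1],[[-2.4,0,0],0,1],[[-2.4,0,0],0,1],[[-2.4,0,1.2],0,1],[[-2.4,0,2.4],0,1],[[-1.4,0,2.4],0,1],[[-0.4,0,2.4],0,1]]'; python3 go.py -57 42 16;python3 look.py w10 wrist 0 0 640 400
```

```text
clock: 11.52
tcp_pos: [0.5563, -0.0773, 0.1904]
orientation: [-1.377, -0.896, 0.897]
contact_force: [0.1, 1.5, -0.4]
grip_width: -0.0002
clock: 12.78
tcp_pos: [0.5341, -0.0705, 0.1909]
orientation: [-1.378, -0.897, 0.896]
contact_force: [0.5, 0.1, -0.9]
grip_width: -0.0001
clock 12.775 tcp [ 0.5341 -0.0705  0.1909] F [ 0.54  0.11 -0.91] w -0.0001
tool axes cols [[0.405, 0.001, -0.914], [0.914, 0.0, 0.405], [0.001, -1.0, -0.001]]
shift cm [ 1.91  0.15 -2.46]
twist 1 -3.139
twist -1 0.003
tip in board frame mm [-81.5  22.9] z 17.5
board axes in tool (per cm): x [-0.003  0.001 -1.   ] y [ 1.     0.001 -0.003]
k 1.25
```

View pics/w10.png

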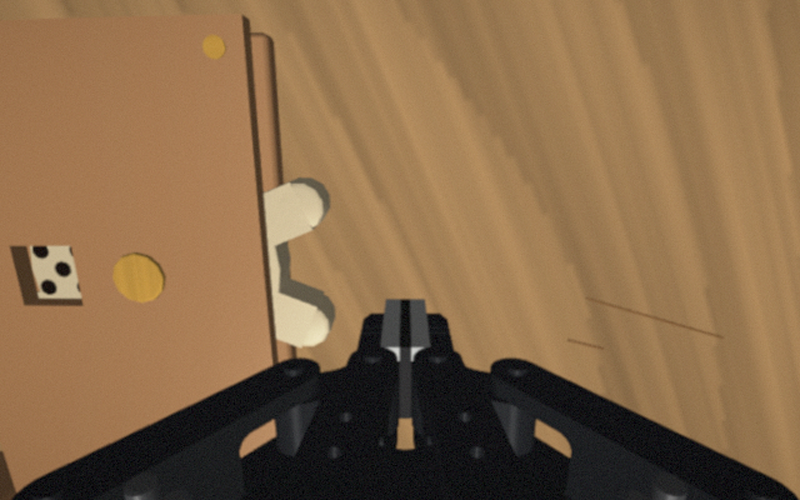

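Five dots are showing, one in the centre and one in each corner. I'll back off, rise and do a last check with clear views.

```bash
python3 -m jog '[[[0,-1,2],0,1],[[0,-5,2],0,1],[[0,-10,2],0,1],[[0,-15,0],0,1],[[0,-16,-3],0,1],[[0,-16,-6],0,1],[[0,-16,-8],0,1],[[0,-16,-8],0,1],[[0,-16,-8],0,1]]'; python3 look.py w11 wrist 60 0 400 300; python3 look.py s11 side 290 180 190 142; python3 look.py c11 scene 170 160 190 120; python3 wheel.py x w11.pkl | grep white
```

```text
clock: 13.95
tcp_pos: [0.6064, -0.1035, 0.3504]
orientation: [-1.377, -0.896, 0.897]
contact_force: [0.5, 0.1, 0.2]
grip_width: 0.0001
k 2.0
k 4.2105263157894735
k 4.2105263157894735
white [378.1 133. ] [370, 122, 19, 25, 349] [ 0.549  -0.1238  0.027 ]
white [284.8 156.9] [274, 146, 23, 23, 360] [ 0.6275 -0.1369  0.027 ]
white [376.4 177.2] [369, 165, 18, 23, 318] [ 0.5639 -0.0899  0.027 ]
white [373.3 280. ] [365, 273, 17, 17, 213] [ 0.602  -0.0009  0.027 ]
white [  2.4 296.1] [0, 288, 9, 16, 53] [ 0.935  -0.1264  0.027 ]
```

View pics/w11.png

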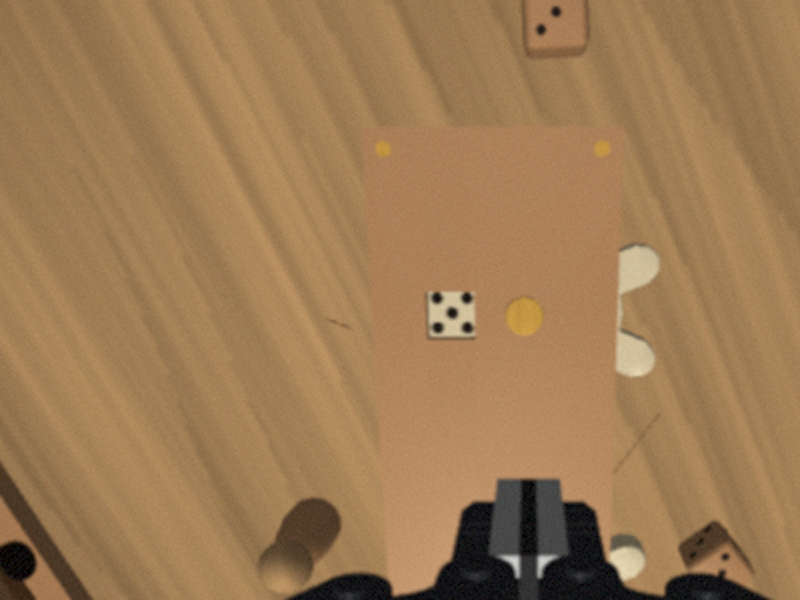

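View pics/c11.png

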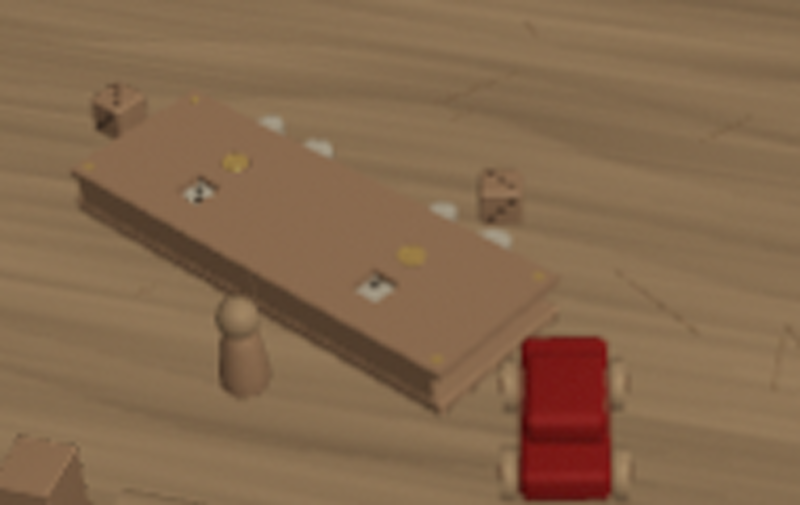

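The wrist view shows five dots square in the window at (452,315). In the scene view the board corners, both dice, the doll and the car match the first picture, and the hand is clear.

```bash
python3 -c "
from bench import hand_in,get_obs
o=get_obs();print(o['clock'],abs(o['qvel']).max());print(hand_in())"
```

```text
14.1 0.0022248553674745633
the job is handed in; nothing more can be done
None
```

I counted the right-hand wheel up to five with the closed fingertips and handed the job in at 14.1 s; no verdict is reported. It took one short push and three full clicks.

- **Start state:** the wheel was not on a click. Its lobes and dot put it roughly 0.6 of the way from one to two, so the first push only settled it on two.
- **Right wheel:** the last overhead wrist picture shows five dots square in the window, with lobes about evenly either side of the front.
- **Board and objects:** in the scene picture the board, both dice, the doll and the car look unmoved by eye.
- **Left wheel:** its window and lobes look the same as in the first scene picture, but I didn't measure its angle.
- **Vase:** I didn't look at it again at the end. The arm only passed it at height, with the tips about 0.2 m or more above the table.
- **Hand:** it is clear, about 160 mm above the board, and still.
- **Disagreements:** the two fixed cameras put the board about 5 mm apart. I used the wrist camera's figure, which fell between them. The contact-force readings were noisy, about 1 N when touching nothing, so I judged the pushes from the pictures.

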